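# Lower the bench lift onto its timber blocks

## Robot

A 6-joint arm with a two-finger parallel gripper is mounted at the origin on the work surface. World frame = base frame: x ahead of the robot, y to its left, z up, the work surface at z = 0. Lengths are in mm, angles in rad, forces in N, time in s.
With the tool pointing down it reaches from about 275 to 750 mm from the base axis. Payload 10.2 kg.
Tool frame: the origin (TCP) lies at the very end of the fingers, on their centre line; the grasp point (between the pads) lies 19 mm behind it; z points along the fingers, y is the line along which they close (so a half turn about z gives the same grasp; the last joint's range is limited). The gripper opens to 85 mm and grips with 20 to 120 N. Pads are 22 mm wide; open, the fingers measure 114 mm over their backs; the gripper's body (76 mm by 85 mm) begins 54 mm behind the grasp point. The pads swing forward as they close: fully open they stand 13 mm farther back than shut.
Start: joints at [-1.351, 0.313, 1.498, -0, 1.331, -0.223], TCP at [224.936, -474.379, 231.294] pointing down, gripper open.
Joint ranges: [-2.94, 2.94], [-0.97, 2.17], [0.19, 2.56], [-1.23, 4.37], [0.02, 3.11], [-2.88, 2.88]. Speed limits (rad/s): [2.39, 2.39, 3.01, 3.14, 3.14, 3.14].

## Interface

Orientations are given as a unit quaternion [w, x, y, z].
In Python, from rig import ctrl gives the robot as it stands.
- The arm moves only by the tool step_arm, never from a script. Its argument "increments" is a list of rows, each a list of 3 entries, a list of its own where there are three numbers: the shift along the tool's x, y, z in cm, then the turn, a rotation vector about the tool's x, y, z in degrees, then the opening in per cent of the stroke, from 0 (shut) to 100 (fully open). A call has 1 to 8 rows; each row is the pose to reach, as a shift and turn from the pose commanded when the call began, along the tool's axes at that moment; what a row does not reach only later rows make up. A row lasts 1/8 s, in which the tool goes at most 62.5 mm and 10.7 degrees, less where a joint would pass 70% of its speed; a pose out of reach is approached as far as the arm can. A call with a gripper value outside its range is refused whole. The fingers move at their own pace and stop on an object; "squeeze" is the grip in N (left out, the last holds). Time passes only in rows, so rows that repeat a pose let the fingers close. It gives the time, the measured TCP pose, the force, the opening and the grip force at its end, in the units of the state.
- ctrl.sense(): the state, without advancing time (a new reading comes with each control period).
- ctrl.capture(name): name is "scene" or "top"; returns a dict with "img" (420x560x3 uint8, red, green, blue), "fx", "fy", "cx", "cy" (pixels), "extrinsics" (4x4, takes a point from camera to world coordinates). Camera axes: x right, y down, z forward; pixel columns grow to the right and rows downward; lengths in mm; the calibration is good to about 2 mm. A picture is of the moment at which its call begins. There is no depth.
- ctrl.finish_job(): hands the job in; it is judged then, once.
The state is a dict: "time_s": time; "joints": joint angles; "dq": joint speeds; "tau": joint torques, N m; "eef_pos": TCP position; "ee_rot": TCP orientation; "force": force on the tool from outside, world axes, zero at the start; "wrist_torque": the same for the moment, N m; "grip_width": opening from 0.0 (shut) to 1.0 (fully open); "grip_force": force on a finger pad.
Only numpy, scipy, OpenCV 4.12 (cv2) and the standard library are available. Lean on these libraries where they do the work, as an engineer would, in place of code of your own. Each camera call takes 0.05 s, during which the arm holds its last target. There are 200 camera calls.

## Task

Stand the loose timber block that is as tall as the one already under the far edge of the lift's platform under the middle of the near edge, pointing straight in, with its inner quarter or so under the platform like the far one. Then, and not before, crack the T-bar release valve on the pump open anticlockwise, just a fraction of a turn, so that the platform sinks slowly onto the two blocks, and when the weight is on them screw the valve shut again. Leave the lower offcut and the loose parts lying about on the bench where they are.

Things in the scene. Friction and masses are not known exactly. Their poses are not given: they have to be found in the camera images.
- lift: hydraulic bench lift, fixed; origin on the bench under its cylinder's centre; x points away from the robot, y to the hand pump. Base plate (10 mm thick) reaches 55 mm towards -x; beyond that the bench under the platform is free. An equal 90 mm high timber block already stands under the far edge, straight out, its inner 45 mm under it. Pump: 72 mm high, along lift y = 220 mm, x from -135 to 140 mm
- platform (a joint): height of the ram and platform, m: 0 fully down, 0.06 fully up, starts at 0.042 to 0.058. The underside of the platform's edge channels is 0.078 + this value above the bench, so on 90 mm blocks it reads 0.012. It sinks by itself under its load (8 kg in all), only while the valve is open
- platform_edge (a point): middle of the platform's near edge at its underside, at lift x = -150 mm, y = 0; moves with the platform; axes as the lift's. Platform: grey steel, 300 mm along lift x, 220 mm along y; a 40 mm wide, 25 mm deep channel runs under its near and its far edge and comes to stand on the timber. A twin-cylinder barrel block (132 mm wide, 100 mm high) is bolted on its 10 mm plate
- valve (a joint): release valve, rad: 0 shut (at its stop), grows as it turns anticlockwise seen from above. Nothing moves until about 0.3 to 0.6 (differs each time); beyond that the platform sinks at about 7 mm/s for every further 0.1 rad, so 0.5 rad beyond that point it nearly drops (40 mm/s, too fast). It stays where it is left; turning it takes about 0.15 N m
- valve_grip (a point): centre of the valve's bare steel T-bar, 123 mm above the bench on the vertical valve axis, over the pump head at lift (-100, 220) mm. Bar 70 mm long (this point's y, the lift's y when shut), 12 mm thick (x), 18 mm tall; 33 mm free below it; nothing within 100 mm of it stands higher than 95 mm
- block_center (a point): centre of the loose timber block to use: 200 mm long (x), 56 mm wide (y), 90 mm high (z), about 0.5 kg; lies on the bench on the face it shall stand on, roughly along the robot's x, left or right of the lift; as tall as the one under the far edge
- low_block_center (a point): centre of a lower timber offcut, 200 x 56 x 60 mm: too low, not used. It and the block may each lie on either side of the lift
- piston_a: bare aluminium piston standing on its skirt, 84 mm across, 70 mm high; bystander, origin at its underside
- piston_b: another piston like it, 84 mm across, 70 mm high; bystander, origin at its underside
- bearing_cap: cast main bearing cap, an arch 128 mm long, 26 mm thick, 49 mm high, standing on its feet; bystander, origin at its underside
- spray_can: upright spray can, 66 mm across, 190 mm high; bystander, origin at its underside
- spanner: spanner lying flat; bystander, origin at its underside
- retainer: flat steel ring 116 mm across, 12 mm thick; bystander, origin at its underside
- caliper: caliper lying flat, 230 mm long; bystander, origin at its underside
Mind the look-alikes: they are no part of the job. What is shaped like the part that bears block_center but purple is not meant.

How it is judged (in metres and radians):
On the way, in this order (a step that is already met when the one before it is completed fails the run):
1. the block stands under the middle of the near edge, let go, with the platform still up (x of block_center in the frame of lift between -0.225 and -0.16 m and y of block_center in the frame of lift between -0.035 and 0.035 m and angle between the x axis of block_center and the x axis of lift, either way round below 0.2 rad and angle between block_center's own z axis and vertical below 0.05 rad and height (world z) of block_center below 0.05 m and value of joint platform above 0.03 m and contact force between the fingers and block below 0.5 N), for 0.2 s.
2. the valve is cracked open and the platform is sinking slowly (value of joint valve above 0.15 rad and velocity of joint platform below -0.002 m/s), for 0.2 s.
3. the platform's near channel has come down on the block (value of joint platform between 0.009 and 0.0145 m and contact force between block and platform_c4 above 5 N), for 0.3 s.
At the end, for the whole second after the job is handed in: The 90 mm block stands flat, its inner end 25 to 90 mm under the platform's near edge, within 35 mm of its middle and 0.2 rad of straight; the platform rests still on it (over 5 N; height reading 0.009 to 0.0145) and the valve is shut (below 0.12 rad) (all of step 3 and x of block_center in the frame of lift between -0.225 and -0.16 m and y of block_center in the frame of lift between -0.035 and 0.035 m and angle between the x axis of block_center and the x axis of lift, either way round below 0.2 rad and angle between block_center's own z axis and vertical below 0.05 rad and height (world z) of block_center below 0.05 m and value of joint valve below 0.12 rad and velocity of joint platform above -0.002 m/s and linear speed of block below 0.01 m/s); the robot touches nothing.
It fails at once if the platform drops: the ram sinks faster than 40 mm/s (velocity of joint platform below -0.04 m/s).
It fails at once if the valve is opened before the block stands under the near edge (value of joint valve above 0.15 rad and not (x of block_center in the frame of lift between -0.225 and -0.16 m and y of block_center in the frame of lift between -0.035 and 0.035 m)).
It fails at once if the low offcut or another bystander is moved by more than 40 mm or knocked over (distance of any of low_block_center, piston_a, piston_b, bearing_cap, spray_can, spanner, retainer, caliper from where it was at the start of the episode above 0.04 m or angle between any of piston_a, piston_b, bearing_cap, spray_can's own z axis and vertical above 0.5 rad).
It also fails if it takes over 72 s, if anything falls off the work surface, if the arm or the gripper's body presses on something with over 40 N, if the wrist force passes 120 N, or if a joint passes its speed limit or range.

## Working session

There is one attempt and no reset: what is moved stays moved. The work goes in short steps, Python scripts to look and compute and a tool call to move; the robot and the scene stay as the last step left them, time stands still between calls to the robot, and variables do not carry over. Pictures are saved under pics/ and viewed, at most 10 in all, crops included, and the job is handed in when it is done.

Besides the shell and the picture viewer there is one more tool, called after "Request:" as a command line: name --argument value ..., lists and objects as JSON in quotes. step_arm: Moves the arm, as the interface text tells. Its arguments: {"type":"object","properties":{"increments":{"type":"array"},"squeeze":{"type":"number"}},"required":["increments"]}

```bash
ls && mkdir -p pics && python3 - <<'E'
from rig import ctrl
import cv2,numpy as np,json
for n in ("top","scene"):
    c=ctrl.capture(n); cv2.imwrite(f"pics/{n}0.png",c["img"][:,:,::-1]); np.savez(f"{n}0.npz",**c)
    print(n,c["fx"],c["fy"],c["cx"],c["cy"],np.round(c["extrinsics"],3).tolist())
s=ctrl.sense();print(s["time_s"],s["eef_pos"],s["ee_rot"],s["grip_width"])
E
```

```text
pics
top 413.25867972234676 413.25867972234676 276.32176132910917 207.0648372552321 [[-0.02, -0.988, 0.154, 277.131], [-1.0, 0.018, -0.012, -9.114], [0.009, -0.154, -0.988, 1554.26], [0.0, 0.0, 0.0, 1.0]]
scene 516.7652100412039 516.7652100412039 282.87409825648257 213.28779514378598 [[0.488, 0.744, -0.457, 1292.715], [0.873, -0.421, 0.246, -424.352], [-0.01, -0.519, -0.855, 1535.153], [0.0, 0.0, 0.0, 1.0]]
0.1 [ 224.87492139 -474.14013998  230.77172266] [-6.03296199e-04  9.75593629e-01  2.19583028e-01 -6.14160878e-06] 0.9987006157982287
```

View pics/top0.png

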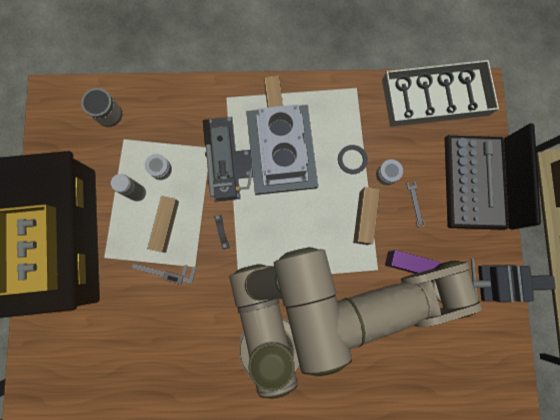

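View pics/scene0.png

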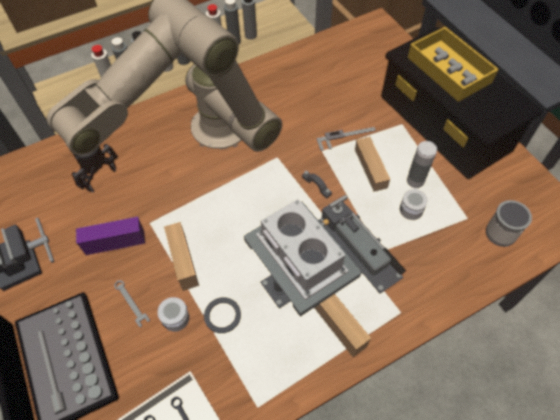

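The top view shows two timber blocks on paper, at top-view px (162,223) on the left and (368,215) on the right. The purple decoy is at (415,262). I'll enlarge both timbers in both views to compare heights.

```bash
python3 - <<'E'
import cv2,numpy as np
t=cv2.imread("pics/top0.png");s=cv2.imread("pics/scene0.png")
def crop(im,x,y,w=66,h=50,k=6): return cv2.resize(im[y:y+h,x:x+w],None,fx=k,fy=k,interpolation=cv2.INTER_CUBIC)
h=50
a=np.hstack([crop(t,130,193,66,h+12,)[:,:],crop(t,335,185,66,h+12)])
b=np.hstack([crop(s,345,132,66,h+12),crop(s,150,220,66,h+20)[:372]])
m=np.vstack([a,b]);m=cv2.resize(m,None,fx=.8,fy=.8);print(m.shape);cv2.imwrite("pics/crop1.png",m)
E
```

```text
(595, 634, 3)
```

View pics/crop1.png

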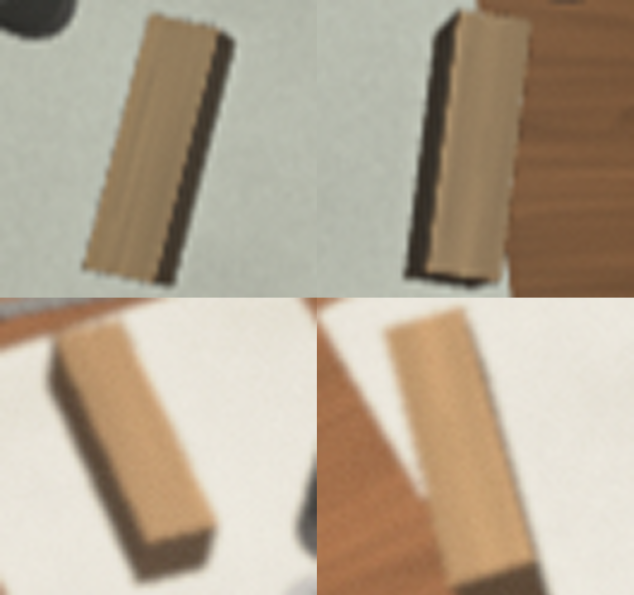

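The left timber's dark side looks relatively thin and the right one's also narrow, so the crop doesn't settle it. I'll triangulate the top-face corners in both views and enlarge the lift.

```bash
cat > h.py <<'E'
import numpy as np,cv2
class Cam:
    def __init__(s,c):
        s.K=np.array([[c["fx"],0,c["cx"]],[0,c["fy"],c["cy"]],[0,0,1.]]);s.E=np.array(c["extrinsics"])
        s.P=s.K@np.linalg.inv(s.E)[:3]
    def plane(s,p,z):
        p=np.atleast_2d(np.array(p,float));r=(s.E[:3,:3]@np.linalg.inv(s.K)@np.c_[p,np.ones(len(p))].T).T
        o=s.E[:3,3];return o+r*((z-o[2])/r[:,2])[:,None]
    def proj(s,X):
        X=np.atleast_2d(X);q=(s.P@np.c_[X,np.ones(len(X))].T).T;return q[:,:2]/q[:,2:]
T=Cam(np.load("top0.npz"));S=Cam(np.load("scene0.npz"))
def tri(a,b):
    X=cv2.triangulatePoints(T.P,S.P,np.array(a,float).T,np.array(b,float).T);return (X[:3]/X[3]).T
E
python3 - <<'E'
from h import *
f=lambda l,ox,oy,dx=0,dy=0:[((x-dx+.5)/4.8-.5+ox,(y-dy+.5)/4.8-.5+oy) for x,y in l]
LT=f([(152,15),(218,28),(154,280),(83,268)],130,193)
# scene: far-left end etc. order by world matching
LS=f([(216,525),(145,543),(55,345),(125,322)],345,132,0,297.6)
RT=f([(462,12),(530,22),(498,283),(428,270)],335,185,316.8)
RS=f([(534,562),(450,587),(385,330),(465,308)],150,220,316.8,297.6)
for n,a,b in(("L",LT,LS),("R",RT,RS)):
    X=tri(a,b);print(n,X.round(1).tolist(),X.mean(0).round(1))
t=cv2.imread("pics/top0.png");s=cv2.imread("pics/scene0.png")
a=cv2.resize(t[65:215,195:325],None,fx=4,fy=4,interpolation=cv2.INTER_CUBIC)
cv2.imwrite("pics/crop2.png",a)
E
```

```text
L [[560.6, 395.3, 51.8], [548.7, 342.7, 51.9], [358.0, 390.6, 43.9], [368.8, 445.1, 49.4]] [459.  393.4  49.3]
R [[574.3, -350.0, 81.2], [564.8, -402.8, 82.0], [368.2, -367.0, 81.8], [379.3, -313.8, 82.9]] [ 471.6 -358.4   82. ]
```

View pics/crop2.png

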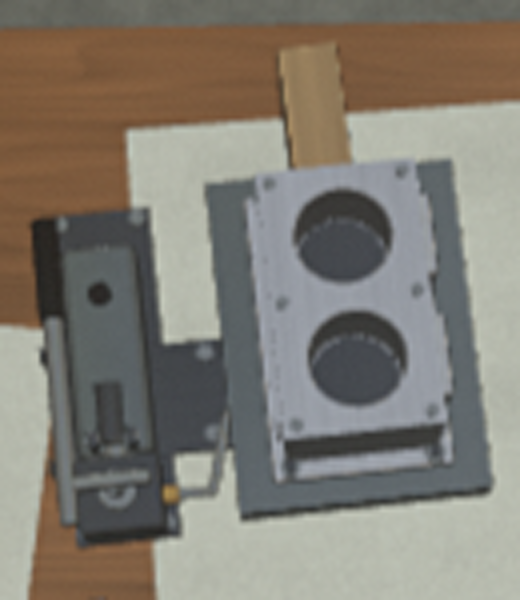

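Only the height separates the two timbers. The right one, top px (368,215), triangulates to about 82 mm, so it is the 90 mm block. The left one, (162,223), comes out at about 49 mm, so it is the 60 mm offcut. The lift crop shows platform corners at crop px (205,184), (452,160), (493,490) and (240,520), and the T-bar near (110,478).

```bash
python3 - <<'E'
from h import *
f4=lambda l:[((x+.5)/4-.5+195,(y+.5)/4-.5+65) for x,y in l]
P=f4([(205,184),(452,160),(493,490),(240,520)])
for z in (150,165):
    X=T.plane(P,z);print(z,X[:,:2].round(1).tolist(),[round(np.linalg.norm(X[i]-X[(i+1)%4]),1) for i in range(4)],'c',X.mean(0).round(1))
    d=(X[0]+X[1]-X[2]-X[3]);print('yaw',np.arctan2(d[1],d[0]), 'yaw y', np.arctan2(-(X[0]-X[1]+X[3]-X[2])[0],(X[0]-X[1]+X[3]-X[2])[1]))
B=T.plane(f4([(280,48),(338,42)]),90);print('far blk',B.round(1).tolist())
V=T.plane(f4([(75,482),(148,474)]),132);print('tbar',V.round(1).tolist(),V.mean(0))
f=lambda l,ox,oy,dx=0,dy=0:[((x-dx+.5)/4.8-.5+ox,(y-dy+.5)/4.8-.5+oy) for x,y in l]
for n,C,p in(("top",T,f([(462,12),(530,22),(498,283),(428,270)],335,185,316.8)),("scene",S,f([(534,562),(450,587),(385,330),(465,308)],150,220,316.8,297.6))):
    X=C.plane(p,90);d=X[0]+X[1]-X[2]-X[3];print(n,X.round(1)[:,:2].tolist(),X.mean(0).round(1),'yaw',np.arctan2(d[1],d[0]))
E
```

```text
150 [[845.9, 76.2], [864.9, -144.8], [563.2, -171.0], [540.7, 48.6]] [np.float64(221.9), np.float64(302.8), np.float64(220.7), np.float64(306.5)] c [703.7 -47.8 150. ]
yaw 0.0884397684225145 yaw y 0.09388541011692954
165 [[839.8, 75.3], [858.6, -143.4], [560.1, -169.3], [537.9, 48.0]] [np.float64(219.5), np.float64(299.6), np.float64(218.3), np.float64(303.2)] c [699.1 -47.3 165. ]
yaw 0.08843976842251454 yaw y 0.09388541011692891
far blk [[1003.7, 8.1, 90.0], [1008.9, -46.7, 90.0]]
tbar [[580.6, 193.5, 132.0], [586.6, 129.6, 132.0]] [583.5728115  161.53896437 132.        ]
top [[572.4, -348.1], [563.9, -399.1], [368.1, -364.0], [378.6, -312.7]] [ 470.7 -356.    90. ] yaw -0.17897195540330849
scene [[578.7, -350.4], [568.3, -403.9], [373.1, -367.9], [383.8, -314.1]] [ 476.  -359.1   90. ] yaw -0.18296158602970072
```

The lift origin comes out at about (701,-47), yaw 0.09. The far block and the T-bar both agree with that. The block is at about (473,-357.5), yaw -0.18. I'll grip it 30 mm outward of its centre.

```bash
cat >> h.py <<'E'
from scipy.spatial.transform import Rotation as Ro
def go(x,y,z,yaw):
    from rig import ctrl
    s=ctrl.sense();w=s["ee_rot"];R=Ro.from_quat([w[1],w[2],w[3],w[0]])
    psi=np.arctan2(*R.as_matrix()[1::-1,0])
    G=Ro.from_euler('z',yaw)*Ro.from_quat([1,0,0,0])
    print('cm',(R.inv().apply(np.array([x,y,z])-s["eef_pos"])/10).round(2),'deg',np.degrees((R.inv()*G).as_rotvec()).round(2),'yaw',psi.round(3))
E
python3 - <<'E'
from h import *
c,s=np.cos(-.18),np.sin(-.18)
go(473-30*c,-357.5-30*s,150,-.18)
E
```

```text
cm [24.98 -1.65  8.09] deg [-7.000e-02  1.000e-02  3.568e+01] yaw 0.443
```

Request:
step_arm --increments '[[[25,-1.65,8.1],[0,0,35.7],100],[[25,-1.65,8.1],[0,0,35.7],100],[[25,-1.65,8.1],[0,0,35.7],100],[[25,-1.65,8.1],[0,0,35.7],100],[[25,-1.65,8.1],[0,0,35.7],100],[[25,-1.65,8.1],[0,0,35.7],100],[[25,-1.65,8.1],[0,0,35.7],100]]' --squeeze 60

```text
time_s: 0.98
eef_pos: [443.2, -352.9, 150.5]
ee_rot: [0.0, 0.996, -0.09, -0.0]
force: [-0.3, -0.3, 0.1]
grip_width: 0.999
grip_force: 0.0
```

```bash
python3 - <<'E'
from h import *
from rig import ctrl
t=ctrl.capture("top")["img"][:,:,::-1];s=ctrl.capture("scene")["img"][:,:,::-1]
a=cv2.resize(t[160:270,320:420],None,fx=4,fy=4,interpolation=cv2.INTER_CUBIC)
b=cv2.resize(s[190:300,130:230],None,fx=4,fy=4,interpolation=cv2.INTER_CUBIC)
cv2.imwrite("pics/c3.png",np.hstack([a,b]))
c,s=np.cos(-.18),np.sin(-.18)
go(473-30*c,-357.5-30*s,44,-.18)
E
```

```text
cm [ 0.03 -0.12 10.67] deg [ 0.03 -0.02 -0.1 ] yaw -0.182
```

View pics/c3.png

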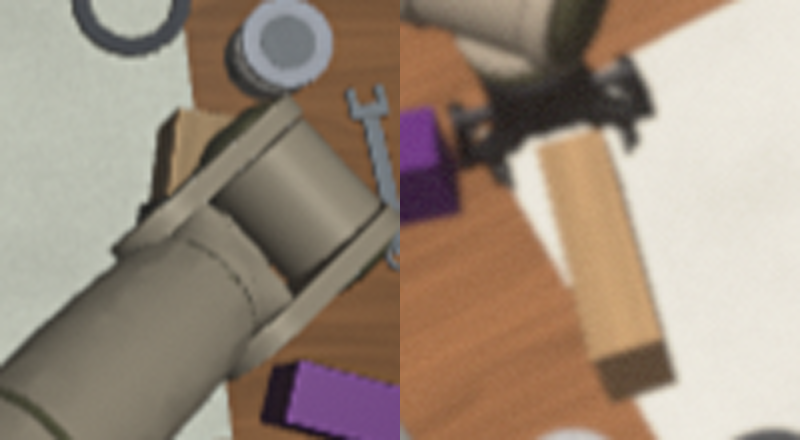

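The fingers straddle the block, and the purple one is clear at crop px (330,400). Going down now and gripping.

Request:
step_arm --increments '[[[0,-0.1,5],[0,0,0],100],[[0,-0.1,9],[0,0,0],100],[[0,-0.1,10.6],[0,0,0],100],[[0,-0.1,10.6],[0,0,0],50],[[0,-0.1,10.6],[0,0,0],40],[[0,-0.1,10.6],[0,0,0],40],[[0,-0.1,10.6],[0,0,0],40],[[0,-0.1,10.6],[0,0,0],40]]' --squeeze 60

```text
time_s: 2.08
eef_pos: [444.5, -352.4, 46.1]
ee_rot: [0.001, 0.996, -0.09, 0.001]
force: [-1.8, -2.7, 7.9]
grip_width: 0.65
grip_force: 65.3
```

Request:
step_arm --increments '[[[0,0,-0.8],[0,0,0],40],[[0,0,-1.3],[0,0,0],40],[[0,0,-1.3],[0,0,0],40]]'

```text
time_s: 2.45
eef_pos: [444.0, -351.3, 57.6]
ee_rot: [0.0, 0.996, -0.09, 0.0]
force: [0.4, -0.4, -5.3]
grip_width: 0.649
grip_force: 64.4
```

```bash
python3 - <<'E'
from h import *
from rig import ctrl
s=ctrl.sense();print(s["eef_pos"],s["force"],s["grip_width"],s["grip_force"])
def L(x,y): c,n=np.cos(.09),np.sin(.09);return 701+c*x-n*y,-47+n*x+c*y
z=s["eef_pos"][2]
go(*L(-275,0),z,.09);go(*L(-224,0),z,.09)
E
```

```text
[ 443.99168814 -351.28753687   57.56700279] [ 0.42878631 -0.44962222 -5.29421376] 0.6485353655287118 64.44781064987183
cm [ -6.67 -27.2   -0.  ] deg [ 1.000e-02 -1.000e-02 -1.548e+01] yaw -0.18
cm [ -1.75 -28.56  -0.  ] deg [ 1.000e-02 -1.000e-02 -1.548e+01] yaw -0.18
```

Request:
step_arm --increments '[[[-1,-3,0],[0,0,-2],40],[[-2,-7,0],[0,0,-4],40],[[-3.5,-12,0],[0,0,-7],40],[[-5,-17,0],[0,0,-10],40],[[-6,-22,0],[0,0,-13],40],[[-6.6,-25.5,0],[0,0,-15.5],40],[[-6.67,-27.2,0],[0,0,-15.5],40],[[-6.67,-27.2,0],[0,0,-15.5],40]]'

```text
time_s: 3.45
eef_pos: [427.0, -70.9, 57.3]
ee_rot: [-0.0, 0.999, 0.046, -0.0]
force: [-0.5, -0.4, -4.4]
grip_width: 0.647
grip_force: 65.8
```

```bash
python3 - <<'E'
from h import *
from rig import ctrl
def L(x,y): c,n=np.cos(.09),np.sin(.09);return 701+c*x-n*y,-47+n*x+c*y
c=ctrl.capture("top")["img"][:,:,::-1];d=ctrl.capture("scene")["img"][:,:,::-1]
a=cv2.resize(c[150:290,220:340],None,fx=3.3,fy=3.3,interpolation=cv2.INTER_CUBIC)
b=cv2.resize(d[160:300,180:300],None,fx=3.3,fy=3.3,interpolation=cv2.INTER_CUBIC)
cv2.imwrite("pics/c4.png",np.hstack([a,b]))
go(*L(-224,0),57,.09)
E
```

```text
cm [ 5.1  -0.04  0.03] deg [ 0.01 -0.    0.02] yaw 0.09
```

View pics/c4.png

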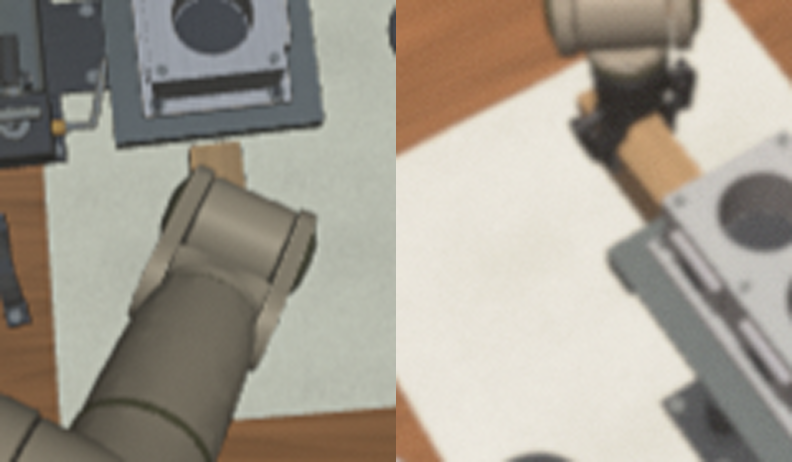

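The block's inner end shows at crop px (190,148)–(243,143), centred just before the platform edge, whose middle is around (220,134). I'll turn those into lift coordinates.

```bash
python3 - <<'E'
from h import *
p=[((x+.5)/3.3-.5+220,(y+.5)/3.3-.5+150) for x,y in [(190,148),(243,143)]]
X=T.plane(p,102);m=X.mean(0)-[701,-47,0];c,n=np.cos(.09),np.sin(.09)
print(X.round(1),m[0]*c+m[1]*n,-m[0]*n+m[1]*c)
E
```

```text
[[548.7 -30.2 102. ]
 [553.2 -87.7 102. ]] -150.53211881547546 1.564476043875608
```

Request:
step_arm --increments '[[[1.5,0.1,0],[0,0,0],40],[[3.5,0.1,0],[0,0,0],40],[[5.3,0.1,0],[0,0,0],40],[[5.3,0.1,0],[0,0,0],40],[[5.3,0.1,0.7],[0,0,0],40],[[5.3,0.1,1.0],[0,0,0],40],[[5.3,0.1,1.15],[0,0,0],40],[[5.3,0.1,1.15],[0,0,0],40]]'

```text
time_s: 4.55
eef_pos: [479.8, -68.1, 46.1]
ee_rot: [0.0, 0.999, 0.045, 0.0]
force: [-2.8, -0.4, 0.1]
grip_width: 0.646
grip_force: 66.3
```

Request:
step_arm --increments '[[[0,0,0],[0,0,0],80],[[0,0,0],[0,0,0],100],[[0,0,0],[0,0,0],100],[[0,0,-5],[0,0,0],100],[[-2,0,-11],[0,0,0],100],[[-8,0,-16],[0,0,0],100],[[-12,0,-18],[0,0,0],100],[[-12,0,-18],[0,0,0],100]]'

```text
time_s: 5.55
eef_pos: [359.5, -79.2, 228.1]
ee_rot: [0.002, 0.999, 0.044, 0.002]
force: [-0.1, 0.5, -0.2]
grip_width: 1.003
grip_force: 0.0
```

```bash
python3 - <<'E'
from h import *
from rig import ctrl
c=ctrl.capture("top")["img"][:,:,::-1];d=ctrl.capture("scene")["img"][:,:,::-1]
a=cv2.resize(c[110:250,190:320],None,fx=3,fy=3,interpolation=cv2.INTER_CUBIC)
b=cv2.resize(d[160:300,220:350],None,fx=3,fy=3,interpolation=cv2.INTER_CUBIC)
cv2.imwrite("pics/c5.png",np.hstack([a,b]))
E
```

```text
(no output)
```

View pics/c5.png

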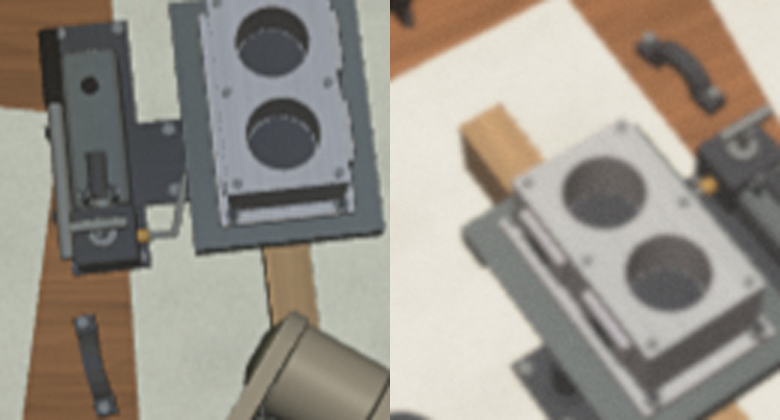

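The block stands under the middle of the near edge. Its outer-end top corners are at (460,125) and (502,103) in the scene half. The T-bar runs from about (68,228) to (128,220) in the top half and is also visible at (722,130)–(770,107) in the scene half.

```bash
python3 - <<'E'
from h import *
k=lambda l,ox,oy,dx=0:[((x-dx+.5)/3-.5+ox,(y+.5)/3-.5+oy) for x,y in l]
c,n=np.cos(.09),np.sin(.09)
def inv(X): m=X-np.array([701,-47,0]);return np.c_[m[:,0]*c+m[:,1]*n,-m[:,0]*n+m[:,1]*c].round(1).tolist()
print('outer end, lift',inv(S.plane(k([(460,125),(502,103)],220,160,390),90)))
V=T.plane(k([(68,228),(128,220)],190,110),132);print(V.round(1).tolist(),inv(V))
V=S.plane(k([(722,130),(770,107)],220,160,390),132);print(V.round(1).tolist(),inv(V))
def L(x,y): return 701+c*x-n*y,-47+n*x+c*y
print(L(-100,220)); go(*L(-100,220),200,.09+np.pi/2)
go(L(-100,220)[0],L(-100,220)[1],260,.09+np.pi/2)
E
```

```text
outer end, lift [[-291.0, -28.7], [-289.0, 25.4]]
[[578.7, 197.2, 132.0], [587.0, 127.1, 132.0]] [[-99.9, 254.2], [-97.9, 183.6]]
[[583.4, 130.3, 132.0], [583.9, 190.9, 132.0]] [[-101.2, 187.2], [-95.2, 247.5]]
(np.float64(581.6314458752381), np.float64(163.12174634283764))
cm [ 24.16 -22.14   2.61] deg [ 8.000e-02 -2.000e-02 -9.002e+01] yaw 0.09
cm [ 24.17 -22.14  -3.39] deg [ 8.000e-02 -2.000e-02 -9.002e+01] yaw 0.09
```

The block centre is at about lift (-192, -1), so it is placed well. Next is the valve, with the axis at about (582,162.5).

Request:
step_arm --increments '[[[2,-5,-1],[0,0,-10],80],[[5,-10,-2],[0,0,-20],60],[[9,-15,-3],[0,0,-30],60],[[14,-20,-3],[0,0,-40],60],[[19,-22.1,-3],[0,0,-50],60],[[24.2,-22.1,-3],[0,0,-60],60],[[24.2,-22.1,-1],[0,0,-70],60],[[24.2,-22.1,2],[0,0,-80],60]]'

```text
time_s: 6.65
eef_pos: [582.5, 164.0, 202.7]
ee_rot: [-0.001, 0.734, 0.679, -0.001]
force: [-0.8, -0.1, -0.6]
grip_width: 0.602
grip_force: 0.0
```

```bash
python3 - <<'E'
from h import *
go(582.3,162.5,160,.09+np.pi/2)
from rig import ctrl
print(ctrl.sense()["eef_pos"],ctrl.sense()["grip_width"])
E
```

```text
cm [-0.15 -0.    4.27] deg [-0.11  0.   -9.61] yaw 1.493
[582.51307506 164.02260862 202.71778524] 0.6021766794116529
```

Request:
step_arm --increments '[[[-0.1,0,2],[0,0,-9.6],60],[[-0.1,0,3.4],[0,0,-9.6],60],[[-0.1,0,3.4],[0,0,-9.6],60]]'

```text
time_s: 7.02
eef_pos: [581.3, 162.4, 170.0]
ee_rot: [-0.001, 0.678, 0.735, -0.001]
force: [-0.1, 0.4, 0.3]
grip_width: 0.604
grip_force: 0.0
```

```bash
python3 - <<'E'
from h import *
from rig import ctrl
d=ctrl.capture("scene")["img"][:,:,::-1]
c=ctrl.capture("top")["img"][:,:,::-1]
cv2.imwrite("pics/c6.png",np.hstack([cv2.resize(d[150:270,290:400],None,fx=3.6,fy=3.6,interpolation=cv2.INTER_CUBIC),cv2.resize(c[130:250,180:290],None,fx=3.6,fy=3.6,interpolation=cv2.INTER_CUBIC)]))
go(582.3,162.5,105,.09+np.pi/2)
E
```

```text
cm [0.02 0.04 6.71] deg [ 0.03 -0.   -0.49] yaw 1.652
```

View pics/c6.png

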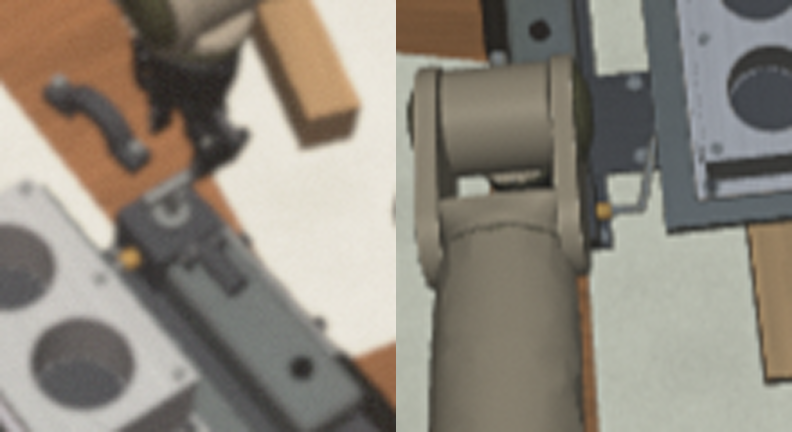

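The T-bar is at (165,190) in the scene half, with the fingers directly above it at (205,150). The offset is what I'd expect from the height difference. I'll go down and close on the bar.

Request:
step_arm --increments '[[[0,0,3],[0,0,-0.5],60],[[0,0,5.5],[0,0,-0.5],60],[[0,0,6.6],[0,0,-0.5],60],[[0,0,6.6],[0,0,-0.5],30],[[0,0,6.6],[0,0,-0.5],5],[[0,0,6.6],[0,0,-0.5],5],[[0,0,6.6],[0,0,-0.5],5],[[0,0,6.6],[0,0,-0.5],5]]' --squeeze 50

```text
time_s: 8.12
eef_pos: [583.2, 162.2, 107.4]
ee_rot: [0.002, 0.674, 0.739, 0.002]
force: [5.6, 1.3, -1.3]
grip_width: 0.129
grip_force: 48.7
```

```bash
cat > pl.py <<'E'
from h import *
from rig import ctrl
import sys,os
d=cv2.cvtColor(ctrl.capture("scene")["img"],cv2.COLOR_RGB2GRAY)
if not os.path.exists("ref.png"): cv2.imwrite("ref.png",d)
r=cv2.imread("ref.png",0);
def sh(x0,y0,x1,y1):
    w=cv2.createHanningWindow((x1-x0,y1-y0),cv2.CV_32F)
    return np.round(cv2.phaseCorrelate(np.float32(r[y0:y1,x0:x1]),np.float32(d[y0:y1,x0:x1]),w)[0],2)
s=ctrl.sense();z=np.array([701,-47,265.]);g=np.array([0,0,-10.])
R=Ro.from_quat(np.roll(s["ee_rot"],-1)).as_matrix()
print('px for -10mm',(S.proj(z+g)-S.proj(z)).round(2),'plat shift',sh(262,200,345,280),'yaw',np.arctan2(R[1,0],R[0,0]).round(3),s["time_s"],'tz',np.round(s["wrist_torque"],2),s["grip_force"])
E
python3 pl.py
```

```text
px for -10mm [[-0.08  1.71]] plat shift [0. 0.] yaw 1.662 8.175 tz [ 0.18 -0.81  0.01] 48.72614750638604
```

Request:
step_arm --increments '[[[0,0.1,0],[0,0,-6],5],[[0,0.1,0],[0,0,-12],5],[[0,0.1,0],[0,0,-18],5],[[0,0.1,0],[0,0,-18],5],[[0,0.1,0],[0,0,-18],5]]'

```text
time_s: 8.8
eef_pos: [582.9, 162.2, 107.3]
ee_rot: [0.001, 0.551, 0.835, 0.001]
force: [-2.4, -0.8, 5.8]
grip_width: 0.132
grip_force: 49.6
```

```bash
python3 pl.py
```

```text
px for -10mm [[-0.08  1.71]] plat shift [-0.05 -0.06] yaw 1.975 8.85 tz [-0.11  0.47  0.1 ] 49.62848849594593
```

Valve is at about 0.31 rad with no sinking yet. I'll go 5° further.

Request:
step_arm --increments '[[[0,0,0],[0,0,-5],5],[[0,0,0],[0,0,-5],5],[[0,0,0],[0,0,-5],5],[[0,0,0],[0,0,-5],5],[[0,0,0],[0,0,-5],5]]'

```text
time_s: 9.48
eef_pos: [582.9, 162.1, 107.3]
ee_rot: [0.001, 0.514, 0.858, 0.0]
force: [-2.9, -1.3, 7.0]
grip_width: 0.132
grip_force: 49.7
```

```bash
python3 pl.py
```

```text
px for -10mm [[-0.08  1.71]] plat shift [-0.07  0.08] yaw 2.062 9.525 tz [-0.14  0.53  0.12] 49.6660141646862
```

Request:
step_arm --increments '[[[0,0,0],[0,0,-4],5],[[0,0,0],[0,0,-4],5],[[0,0,0],[0,0,-4],5],[[0,0,0],[0,0,-4],5],[[0,0,0],[0,0,-4],5]]'

```text
time_s: 10.15
eef_pos: [582.8, 162.1, 107.3]
ee_rot: [0.001, 0.484, 0.875, 0.0]
force: [-3.5, -1.8, 6.3]
grip_width: 0.131
grip_force: 49.6
```

```bash
python3 pl.py
```

```text
px for -10mm [[-0.08  1.71]] plat shift [0.   0.06] yaw 2.132 10.2 tz [-0.18  0.53  0.1 ] 49.62563171982765
```

Request:
step_arm --increments '[[[0,0,0],[0,0,-4],5],[[0,0,0],[0,0,-4],5],[[0,0,0],[0,0,-4],5],[[0,0,0],[0,0,-4],5],[[0,0,0],[0,0,-4],5]]'

```text
time_s: 10.82
eef_pos: [582.8, 162.0, 107.3]
ee_rot: [0.001, 0.453, 0.892, 0.0]
force: [-3.1, -2.6, 7.1]
grip_width: 0.127
grip_force: 49.7
```

```bash
python3 pl.py
```

```text
px for -10mm [[-0.08  1.71]] plat shift [ 0.04 -0.07] yaw 2.202 10.875 tz [-0.21  0.64  0.13] 49.650172144174576
```

Request:
step_arm --increments '[[[0,0,0],[0,0,-4],5],[[0,0,0],[0,0,-4],5],[[0,0,0],[0,0,-4],5],[[0,0,0],[0,0,-4],5],[[0,0,0],[0,0,-4],5]]'

```text
time_s: 11.5
eef_pos: [582.7, 162.0, 107.3]
ee_rot: [0.001, 0.421, 0.907, 0.0]
force: [-3.9, -1.4, 7.4]
grip_width: 0.129
grip_force: 49.7
```

```bash
python3 pl.py
```

```text
px for -10mm [[-0.08  1.71]] plat shift [ 0.02 -0.1 ] yaw 2.271 11.55 tz [-0.28  0.72  0.11] 49.674981236457825
```

Request:
step_arm --increments '[[[0,0,0],[0,0,-3],5],[[0,0,0],[0,0,-3],5],[[0,0,0],[0,0,-3],5],[[0,0,0],[0,0,-3],5],[[0,0,0],[0,0,-3],5],[[0,0,0],[0,0,-3],5],[[0,0,0],[0,0,-3],5],[[0,0,0],[0,0,-3],5]]'

```text
time_s: 12.55
eef_pos: [582.7, 162.0, 107.3]
ee_rot: [0.001, 0.398, 0.918, 0.0]
force: [-3.9, -1.8, 7.9]
grip_width: 0.129
grip_force: 49.6
```

```bash
python3 pl.py
```

```text
px for -10mm [[-0.08  1.71]] plat shift [-0.03  2.98] yaw 2.324 12.6 tz [-0.3   0.67  0.14] 49.59965541958809
```

Request:
step_arm --increments '[[[0,0,0],[0,0,0],5],[[0,0,0],[0,0,0],5],[[0,0,0],[0,0,0],5]]'

```text
time_s: 12.98
eef_pos: [582.6, 162.0, 107.3]
ee_rot: [0.001, 0.398, 0.918, 0.0]
force: [-4.2, -2.3, 7.2]
grip_width: 0.13
grip_force: 49.6
```

```bash
python3 pl.py; python3 pl.py
```

```text
px for -10mm [[-0.08  1.71]] plat shift [-0.19  4.38] yaw 2.324 13.025 tz [-0.36  0.66  0.08] 49.59978371858597
px for -10mm [[-0.08  1.71]] plat shift [-0.27  4.5 ] yaw 2.324 13.075 tz [-0.33  0.68  0.07] 49.599593952298164
```

Request:
step_arm --increments '[[[0,0,0],[0,0,0],5],[[0,0,0],[0,0,0],5],[[0,0,0],[0,0,0],5],[[0,0,0],[0,0,0],5],[[0,0,0],[0,0,0],5],[[0,0,0],[0,0,0],5],[[0,0,0],[0,0,0],5],[[0,0,0],[0,0,0],5]]'

```text
time_s: 14.08
eef_pos: [582.7, 162.0, 107.3]
ee_rot: [0.001, 0.398, 0.918, 0.0]
force: [-4.1, -1.7, 7.7]
grip_width: 0.132
grip_force: 49.6
```

```bash
python3 pl.py; python3 pl.py
```

```text
px for -10mm [[-0.08  1.71]] plat shift [-0.53  5.99] yaw 2.324 14.125 tz [-0.3   0.71  0.12] 49.59935009479523
px for -10mm [[-0.08  1.71]] plat shift [-0.42  6.14] yaw 2.324 14.175 tz [-0.31  0.72  0.08] 49.59933020174503
```

Request:
step_arm --increments '[[[0,0,0],[0,0,0],5],[[0,0,0],[0,0,0],5],[[0,0,0],[0,0,0],5],[[0,0,0],[0,0,0],5],[[0,0,0],[0,0,0],5],[[0,0,0],[0,0,0],5],[[0,0,0],[0,0,0],5],[[0,0,0],[0,0,0],5]]'

```text
time_s: 15.18
eef_pos: [582.7, 162.0, 107.3]
ee_rot: [0.001, 0.398, 0.918, 0.0]
force: [-3.9, -1.7, 8.0]
grip_width: 0.133
grip_force: 49.6
```

```bash
python3 pl.py; python3 pl.py
```

```text
px for -10mm [[-0.08  1.71]] plat shift [-0.38  5.97] yaw 2.324 15.225 tz [-0.29  0.69  0.11] 49.59956265985966
px for -10mm [[-0.08  1.71]] plat shift [-0.48  6.1 ] yaw 2.324 15.275 tz [-0.35  0.72  0.13] 49.59930092096329
```

The platform sank about 35 mm and has stopped on the blocks. Next I screw the valve shut, turning back about 38° plus a little.

Request:
step_arm --increments '[[[0,0,0],[0,0,7],5],[[0,0,0],[0,0,14],5],[[0,0,0],[0,0,21],5],[[0,0,0],[0,0,28],5],[[0,0,0],[0,0,35],5],[[0,0,0],[0,0,38],5],[[0,0,0],[0,0,39.5],5],[[0,0,0],[0,0,39.5],5]]'

```text
time_s: 16.27
eef_pos: [583.2, 162.2, 107.3]
ee_rot: [0.001, 0.684, 0.729, 0.001]
force: [-0.4, -1.0, 5.5]
grip_width: 0.13
grip_force: 56.9
```

```bash
python3 pl.py
```

```text
px for -10mm [[-0.08  1.71]] plat shift [-0.34  6.08] yaw 1.635 16.325 tz [-0.04  0.13  0.49] 56.821055710315704
```

The yaw is past the shut angle, and the moment and grip force have risen, so the valve is on its stop. I'll let go and rise.

Request:
step_arm --increments '[[[0,0,0],[0,0,-1],30],[[0,0,0],[0,0,-1],60],[[0,0,0],[0,0,-1],60],[[0,0,-3],[0,0,-1],60],[[0,0,-8],[0,0,-1],60],[[-10,0,-13],[0,0,-1],60],[[-10,-10,-13],[0,0,-1],60],[[-10,-14,-13],[0,0,-1],60]]'

```text
time_s: 17.32
eef_pos: [471.2, 58.8, 233.4]
ee_rot: [0.0, 0.678, 0.735, 0.0]
force: [0.3, -0.1, 1.1]
grip_width: 0.598
grip_force: 0.0
```

```bash
python3 pl.py && python3 - <<'E'
from h import *
from rig import ctrl
d=ctrl.capture("scene")["img"][:,:,::-1];c=ctrl.capture("top")["img"][:,:,::-1]
cv2.imwrite("pics/c7.png",np.hstack([cv2.resize(d[160:300,210:400],None,fx=2.6,fy=2.6,interpolation=cv2.INTER_CUBIC),cv2.resize(c[120:260,190:300],None,fx=2.6,fy=2.6,interpolation=cv2.INTER_CUBIC)]))
E
```

```text
px for -10mm [[-0.08  1.71]] plat shift [-0.32  6.13] yaw 1.653 17.375 tz [ 0.03  0.03 -0.01] 0.0
```

View pics/c7.png

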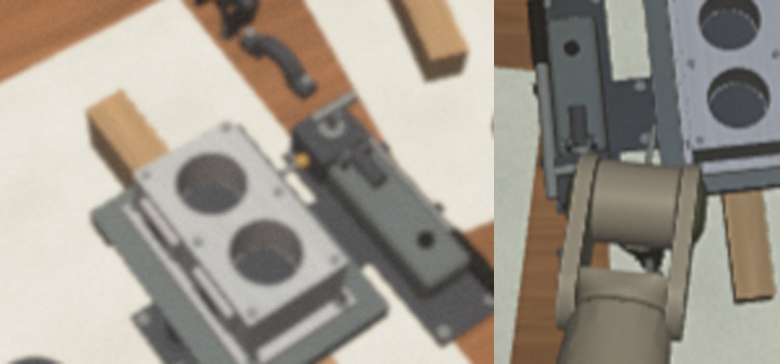

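The platform is down on the block, at scene crop px (125,135). The T-bar is back across the pump in its shut position, around (335,110). The gripper is clear of everything, so I'm handing in.

```bash
python3 -c "
from rig import ctrl
print(ctrl.finish_job())"
```

```text
the job is handed in; nothing more can be done
None
```

I handed the job in (no verdict came back): the 90 mm block stands under the middle of the near edge, the platform sank at about 19 mm/s and now rests on the blocks, the valve is back at its stop, and the arm is clear with the offcut and loose parts untouched.

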